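# Load the two-tier capacitor carrier

### The job

Load the carrier for the next drive board: stand the three dark blue capacitors upright in the three cups of the lower tier, one in each, then lift the upper tier by its orange handle and set it over them, so that all four corner holes drop over the posts and the plate sits flat on their shoulders. Leave the two brown capacitors and the black star knob standing where they are.

Things in the scene. Friction and masses are not known exactly. Their poses are not given: they have to be found in the camera images.
- blue_cap_1_mid (a point): an electrolytic capacitor with a dark blue sleeve, a cylinder 25 mm in diameter and 41 mm high standing upright on the table, pale centre and two thin leads (up to 46 mm above its underside) on top; 35 g. The point is on its axis, 21 mm above its underside; z is its axis, up. One of the three that belong in the carrier; the three are identical and may take any cup.
- blue_cap_2_mid (a point): an electrolytic capacitor with a dark blue sleeve, a cylinder 25 mm in diameter and 41 mm high standing upright on the table, pale centre and two thin leads (up to 46 mm above its underside) on top; 35 g. The point is on its axis, 21 mm above its underside; z is its axis, up. One of the three that belong in the carrier; the three are identical and may take any cup.
- blue_cap_3_mid (a point): an electrolytic capacitor with a dark blue sleeve, a cylinder 25 mm in diameter and 41 mm high standing upright on the table, pale centre and two thin leads (up to 46 mm above its underside) on top; 35 g. The point is on its axis, 21 mm above its underside; z is its axis, up. One of the three that belong in the carrier; the three are identical and may take any cup.
- brown_cap_1_mid (a point): an electrolytic capacitor with a brown sleeve, a cylinder 25 mm in diameter and 41 mm high standing upright on the table, pale centre and two thin leads (up to 46 mm above its underside) on top; 35 g. The point is on its axis, 21 mm above its underside; z is its axis, up. It belongs to another job and stays where it stands.
- brown_cap_2_mid (a point): an electrolytic capacitor with a brown sleeve, a cylinder 25 mm in diameter and 41 mm high standing upright on the table, pale centre and two thin leads (up to 46 mm above its underside) on top; 35 g. The point is on its axis, 21 mm above its underside; z is its axis, up. It belongs to another job and stays where it stands.
- star_knob_mid (a point): a black star knob, 36 mm across, standing on its head with an 8 mm steel stud up to 38 mm; a bystander that stays where it stands. The point is on its axis, 19 mm above its underside; z up.
- upper_tier_grip (a point): loose upper tier: metal plate 150 (x) x 90 (y) x 6 mm lying on the table, 0.3 kg, a 14 mm hole at each corner (x +-62, y +-32 mm), two low empty cups on top, and a central orange handle: level bar 60 (x) x 14 (y) x 16 mm on two legs. The point is the bar's centre, over the plate's centre, 38 mm above the plate's underside; x along plate and bar, z up. Fits either way round.
- lower_tier: lower tier, fixed: plate 150 (x) x 90 (y) x 6 mm; three cups at x -37, 0, 37, y 0 mm (inside 33 mm, floor 6, rim 12 mm up); corner posts at x +-62, y +-32 mm, 16 mm thick to a shoulder 54 mm up where the upper plate rests (bar centre then 92 mm up), then an 8 mm pin, tapered from 62 to 70 mm. To fill a cup, close the fingers along y. Origin: centre of underside, on the table; z up.
Mind the look-alikes: they are no part of the job. Leave any purple look-alike of the part that bears blue_cap_2_mid alone.

How it is judged:
On the way, in this order (a step that is already met when the one before it is completed fails the run):
1. the three blue capacitors stand upright in the cups of the lower tier, one in each (y of blue_cap_1_mid in the frame of lower_tier between -0.008 and 0.008 m and z of blue_cap_1_mid in the frame of lower_tier between 0.022 and 0.032 m and angle between each of blue_cap_1_mid, blue_cap_2_mid, blue_cap_3_mid's own z axis and vertical below 0.15 rad and (x of blue_cap_1_mid in the frame of lower_tier between -0.045 and -0.029 m or x of blue_cap_1_mid in the frame of lower_tier between -0.008 and 0.008 m or x of blue_cap_1_mid in the frame of lower_tier between 0.029 and 0.045 m) and y of blue_cap_2_mid in the frame of lower_tier between -0.008 and 0.008 m and z of blue_cap_2_mid in the frame of lower_tier between 0.022 and 0.032 m and (x of blue_cap_2_mid in the frame of lower_tier between -0.045 and -0.029 m or x of blue_cap_2_mid in the frame of lower_tier between -0.008 and 0.008 m or x of blue_cap_2_mid in the frame of lower_tier between 0.029 and 0.045 m) and y of blue_cap_3_mid in the frame of lower_tier between -0.008 and 0.008 m and z of blue_cap_3_mid in the frame of lower_tier between 0.022 and 0.032 m and (x of blue_cap_3_mid in the frame of lower_tier between -0.045 and -0.029 m or x of blue_cap_3_mid in the frame of lower_tier between -0.008 and 0.008 m or x of blue_cap_3_mid in the frame of lower_tier between 0.029 and 0.045 m)), for 0.2 s.
2. the upper tier sits flat on the shoulders of all four posts (x of upper_tier_grip in the frame of lower_tier between -0.006 and 0.006 m and y of upper_tier_grip in the frame of lower_tier between -0.006 and 0.006 m and z of upper_tier_grip in the frame of lower_tier between 0.088 and 0.096 m and angle between upper_tier_grip's own z axis and vertical below 0.04 rad and angle between the x axis of upper_tier_grip and the x axis of lower_tier, either way round below 0.12 rad), for 0.2 s.
At the end, for the whole second after the job is handed in: Blue capacitors upright (0.15 rad) in the cups, within 8 mm of their centres in x and y; upper tier on the shoulders, within 6 mm sideways, 4 mm in height, 0.04 rad of level, 0.12 rad in yaw (either way round); all at rest; brown capacitors and star knob within 30 mm of their start (all of step 1 and all of step 2 and linear speed of each of blue_cap_1, blue_cap_2, blue_cap_3, upper_tier below 0.02 m/s and distance of each of brown_cap_1_mid, brown_cap_2_mid, star_knob_mid from where it was at the start of the episode below 0.03 m); the robot touches nothing.
It fails at once if a brown capacitor or the star knob is moved more than 30 mm or knocked over (distance of any of brown_cap_1_mid, brown_cap_2_mid, star_knob_mid from where it was at the start of the episode above 0.03 m or angle between any of brown_cap_1_mid, brown_cap_2_mid, star_knob_mid's own z axis and vertical above 0.6 rad).
It also fails if it takes over 101 s, if anything falls off the work surface, if the arm or the gripper's body presses on something with over 40 N, if the wrist force passes 120 N, or if a joint passes its speed limit or range.

### The arm

A 6-joint arm with a two-finger parallel gripper is mounted at the origin on the work surface; the furniture and walls round the work are solid. World frame = base frame: x ahead of the robot, y to its left, z up, the work surface at z = 0. Lengths are in m, angles in rad, forces in N, time in s.
With the tool pointing down it reaches from about 0.35 to 0.975 m from the base axis. Payload 4.9 kg.
Tool frame: the origin (TCP) lies on the front face of the gripper's body, between the roots of the fingers; the fingertips stand ctrl.tip_extent ahead of it and the grasp point (between the pads) lies 54 mm ahead of it (ctrl.tip_extent is the distance from the TCP to the fingertips, in m); z points along the fingers, y is the line along which they close (so a half turn about z gives the same grasp; the last joint's range is limited). The gripper opens to 85 mm and grips with 20 to 120 N. Pads are 22 mm wide; open, the fingers measure 114 mm over their backs; the gripper's body (76 mm by 85 mm) begins 54 mm behind the grasp point. The pads swing forward as they close: fully open they stand 13 mm farther back than shut.
Start: joints at [1.086, 0.053, 1.613, -0, 1.476, -0.119], TCP at [0.224, 0.584, 0.304] pointing down, gripper open.
Joint ranges: [-3.01, 3.01], [-1.01, 2.22], [0.06, 2.58], [-1.02, 4.17], [0.09, 2.62], [-3.14, 3.14]. Speed limits (rad/s): [2.57, 2.57, 3.14, 3.14, 3.14, 3.14].

### API

Orientations are given as a rotation vector (axis times angle).
In Python, from station import ctrl gives the robot as it stands.
- The arm moves only by the tool apply_moves, never from a script. Its argument "rows" is one flat list of numbers, 6 for each row, row after row: the shift along the tool's x, y, z normalised to -1 to 1, where 1 is 0.6 m, then the turn, a rotation vector about the tool's x, y, z normalised to -1 to 1, where 1 is 90 degrees. A call has 1 to 20 rows; each row is the pose to reach, as a shift and turn from the pose commanded when the call began, along the tool's axes at that moment; what a row does not reach only later rows make up. A row lasts 1/10 s, in which the tool goes at most 50 mm and 8.59 degrees, less where a joint would pass 70% of its speed; a pose out of reach is approached as far as the arm can. A call with a number of a shift or a turn outside -1 to 1 is refused whole. A call with a gripper value outside its range is refused whole. "grip" is the opening, from 0 (shut) to 1 (fully open), set as the call begins (left out, the last holds). The fingers move at their own pace and stop on an object; "grip_force" is the grip in N (left out, the last holds). Time passes only in rows, so rows that repeat a pose let the fingers close. It gives the time, the measured TCP pose, the force, the opening and the grip force at its end, in the units of the state.
- ctrl.get_obs(): the state, without advancing time (a new reading comes with each control period).
- ctrl.get_image(name): name is "scene" or "top" or "wrist"; returns (picture, depth): 480x640x3 uint8, blue, green, red; 480x640 float32, m along the optical axis (not along the pixel's ray), 0 where there is no reading.
- ctrl.camera_model(name): a dict with "mtx" (3x3 intrinsics, pixels), "R" (3x3) and "t" (3): a world point X has camera coordinates R X + t; the wrist camera has in their place "tool_from_camera" (4x4, takes a point from camera to tool coordinates, whose origin is the TCP and whose axes are the flange's). Camera axes: x right, y down, z forward; pixel columns grow to the right and rows downward; lengths in m; the calibration is good to about 2 mm. The wrist camera is an equidistant fisheye: a pixel r from the principal point sees the ray r / f radians off the axis. A picture is of the moment at which its call begins: read the wrist's pose just before it. camera_model takes no time and is no camera call.
- ctrl.finish_job(): hands the job in; it is judged then, once.
The state is a dict: "t": time; "q": joint angles; "dq": joint speeds; "effort": joint torques, N m; "tool_pos": TCP position; "tool_rot": TCP orientation; "contact_force": force on the tool from outside, world axes, zero at the start; "wrist_torque": the same for the moment, N m; "opening": finger opening in m; "grip_force": force on a finger pad.
Only numpy, scipy, OpenCV 4.12 (cv2) and the standard library are available. Lean on these libraries where they do the work, as an engineer would, in place of code of your own. Each camera call takes 0.05 s, during which the arm holds its last target. There are 200 camera calls.

## Working session

There is one attempt and no reset: what is moved stays moved. The work goes in short steps, Python scripts to look and compute and a tool call to move; the robot and the scene stay as the last step left them, time stands still between calls to the robot, and variables do not carry over. Pictures are saved under pics/ and viewed, at most 14 in all, crops included, and the job is handed in when it is done.

Besides the shell and the picture viewer there is one more tool, called in YAML: its name, and indented under it one key for each argument. apply_moves: Moves the arm, as the interface text tells. Its arguments: {"type":"object","properties":{"rows":{"type":"array","items":{"type":"number"}},"grip":{"type":"number"},"grip_force":{"type":"number"}},"required":["rows"]}

```bash
mkdir -p pics; ls
python3 - <<'E'
from station import ctrl
import cv2,numpy as np
o=ctrl.get_obs();print(o,ctrl.tip_extent)
for n in("top","scene"):
    im,d=ctrl.get_image(n);cv2.imwrite(f"pics/{n}0.png",im);np.save(f"pics/{n}0.npy",d)
    m=ctrl.camera_model(n);print(n,m)
print(ctrl.camera_model("wrist"))
E
```

```text
pics
{'t': 0.0, 'q': array([ 1.08602854e+00,  5.33206715e-02,  1.61433352e+00,  1.81588776e-05,
        1.47599248e+00, -1.19004991e-01]), 'dq': array([-9.30665857e-05,  8.26519976e-04, -9.42269603e-04,  8.37446931e-04,
       -9.81915983e-05, -6.37081446e-04]), 'effort': array([ 1.75445424e-03, -3.93672252e+01, -3.70184433e+01,  4.51239123e-05,
        6.72900627e-03, -1.77163867e-05]), 'tool_pos': array([0.22330801, 0.58322148, 0.3026617 ]), 'tool_rot': array([-5.71229783e-01, -3.08858322e+00,  3.07147644e-03]), 'contact_force': array([-0.47989299,  0.19098129,  0.33121617]), 'wrist_torque': array([ 0.05768278,  0.0407279 , -0.01627303]), 'grip_force': 0.0, 'opening': 0.08534218209619822} 0.0726
top {'mtx': array([[454.85409354,   0.        , 316.60179828],
       [  0.        , 454.85409354, 241.20003457],
       [  0.        ,   0.        ,   1.        ]]), 'R': array([[-0.00789138, -0.99983921, -0.01610241],
       [-0.99771742,  0.00895257, -0.06693129],
       [ 0.06706469,  0.01553748, -0.99762764]]), 't': array([-0.18743252,  0.48913802,  0.86803679])}
scene {'mtx': array([[
[... 175 characters left out ...]
.39018013,  0.01244113],
       [-0.27832318, -0.67840104, -0.67993253],
       [ 0.27373624,  0.62252028, -0.73316913]]), 't': array([-0.50196571,  0.04670794,  0.90716397])}
{'mtx': array([[371.64829954,   0.        , 317.67512517],
       [  0.        , 371.64829954, 239.58206647],
       [  0.        ,   0.        ,   1.        ]]), 'tool_from_camera': array([[-7.67975876e-04, -9.55153905e-01, -2.96108812e-01,
         7.65781873e-02],
       [ 9.99999626e-01, -8.51663374e-04,  1.53639496e-04,
         5.92896849e-04],
       [-3.98934395e-04, -2.96108584e-01,  9.55154201e-01,
        -7.03261571e-02],
       [ 0.00000000e+00,  0.00000000e+00,  0.00000000e+00,
         1.00000000e+00]])}
```

View pics/top0.png

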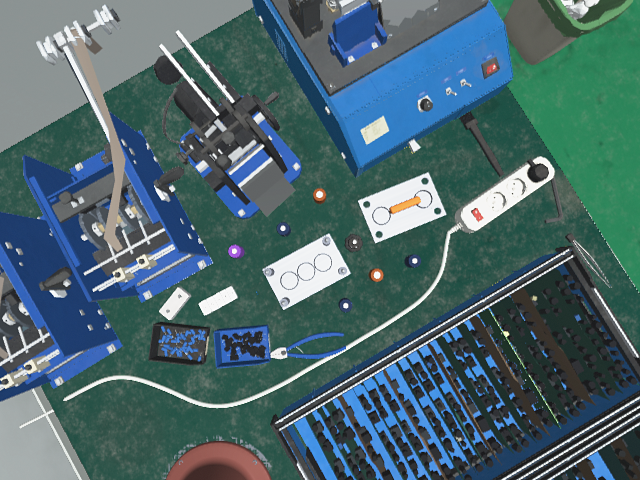

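View pics/scene0.png

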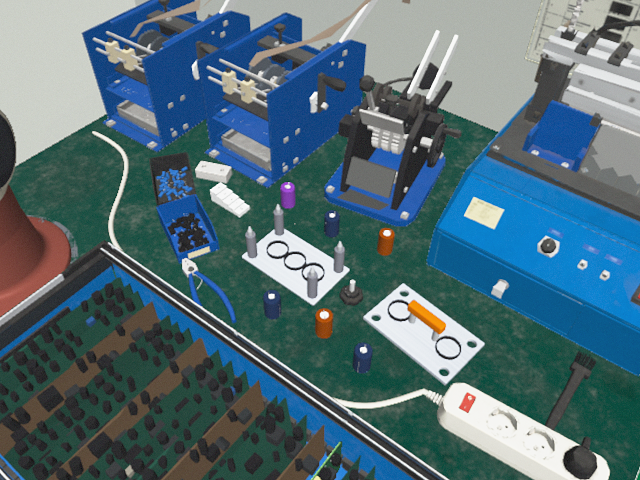

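Candidates in the top view:
- Blue caps are at (284,229), (345,306) and (414,261). The purple look-alike is at (234,251), which I'll leave.
- Brown caps are at (319,195) and (376,275), and the star knob is at (354,242).
- The lower tier, with posts and 3 cups, is centred at about (306,271). The upper tier, with the orange bar, is at about (403,206).

Next I'll measure these and check the choice in a crop.

```bash
cat > h.py <<'E'
from station import ctrl
import cv2,numpy as np
from scipy.spatial.transform import Rotation as Ro
M={n:ctrl.camera_model(n) for n in("top","scene","wrist")}
def ray(n,uv,pose=None):
    m=M[n];K=m["mtx"];v=np.array([(uv[0]-K[0,2])/K[0,0],(uv[1]-K[1,2])/K[1,1],1.])
    if n!="wrist": return -m["R"].T@m["t"], m["R"].T@v
    th=np.hypot(v[0],v[1]);s=np.sin(th)/th if th>1e-9 else 1
    v=np.array([v[0]*s,v[1]*s,np.cos(th)]);T=m["tool_from_camera"];p,r=pose;R=Ro.from_rotvec(r).as_matrix()
    return p+R@T[:3,3], R@T[:3,:3]@v
def onz(n,uv,z,pose=None):
    c,d=ray(n,uv,pose);return c+d*(z-c[2])/d[2]
def proj(n,X):
    m=M[n];p=m["mtx"]@(m["R"]@X+m["t"]);return p[:2]/p[2]
def go(xyz,yaw=None):
    "row for target TCP xyz with tool y axis along world angle yaw (mod pi), pointing down"
    o=ctrl.get_obs();R=Ro.from_rotvec(o["tool_rot"]).as_matrix()
    s=R.T@(np.array(xyz)-o["tool_pos"])/.6
    t=np.zeros(3)
    if yaw is not None:
        c=[]
        for k in(0,np.pi):
            y=np.array([np.cos(yaw+k),np.sin(yaw+k),0]);z=np.array([0,0,-1.]);G=np.c_[np.cross(y,z),y,z]
            c.append(Ro.from_matrix(R.T@G).as_rotvec())
        t=min(c,key=np.linalg.norm)/(np.pi/2)
    return np.round(np.r_[s,t],4).tolist()
E
python3 - <<'E'
from h import *
im=cv2.imread("pics/top0.png");sc=cv2.imread("pics/scene0.png")
seeds=dict(b1=(284,229),b2=(345,306),b3=(414,261),br1=(319,195),br2=(376,275),pur=(234,251))
for n,(u,v) in seeds.items():
    w=im[v-12:v+13,u-12:u+13].astype(int);mask=(w.min(2)>110).astype(np.uint8)
    k,l,st,ce=cv2.connectedComponentsWithStats(mask)
    i=min(range(1,k),key=lambda i:np.hypot(*(ce[i]-12))) if k>1 else None
    p=ce[i]+[u-12,v-12];X=onz("top",p,.041);q=proj("scene",X)
    # scene refine
    a,b=int(q[0]),int(q[1]);w2=sc[b-9:b+10,a-9:a+10].astype(int);m2=w2.min(2)>130
    yy,xx=np.nonzero(m2);q2=(xx.mean()+a-9,yy.mean()+b-9) if len(xx) else q
    print(n,p,st[i][4],X.round(4),"scene",q.round(1),np.round(q2,1),onz("scene",q2,.041).round(4))
g=cv2.cvtColor(im,cv2.COLOR_BGR2HSV)
wh=((g[...,1]<45)&(g[...,2]>150)).astype(np.uint8)
wh=cv2.morphologyEx(wh,cv2.MORPH_CLOSE,np.ones((5,5)))
for n,(u,v) in dict(low=(306,271),up=(401,207)).items():
    m=np.zeros_like(wh);m[v-48:v+48,u-55:u+55]=wh[v-48:v+48,u-55:u+55]
    cs=max(cv2.findContours(m,cv2.RETR_EXTERNAL,cv2.CHAIN_APPROX_NONE)[0],key=cv2.contourArea)
    P=np.array([onz("top",c[0],.006)[:2] for c in cs],np.float32)
    r=cv2.minAreaRect(P);bx=cv2.boxPoints(r);e=max([bx[1]-bx[0],bx[2]-bx[1]],key=np.linalg.norm)
    print(n,r,"xyaw",np.arctan2(e[1],e[0])%np.pi)
o=((g[...,0]>5)&(g[...,0]<22)&(g[...,1]>150)&(g[...,2]>150)).astype(np.uint8);o[:, :385]=0;o[:, 430:]=0;o[:190]=0;o[220:]=0
cs=max(cv2.findContours(o,cv2.RETR_EXTERNAL,cv2.CHAIN_APPROX_NONE)[0],key=cv2.contourArea)
P=np.array([onz("top",c[0],.046)[:2] for c in cs],np.float32);print("bar",cv2.minAreaRect(P))
cv2.imwrite("pics/c.png",cv2.resize(im[180:325,220:450],None,fx=3.4,fy=3.4,interpolation=cv2.INTER_CUBIC))
E
```

```text
b1 [282.5        227.78571429] 28 [ 0.5118 -0.1277  0.041 ] scene [331.9 215. ] [331.5 214.9] [ 0.5113 -0.1271  0.041 ]
b2 [345.32142857 305.32142857] 28 [ 0.3655 -0.2445  0.041 ] scene [271.1 296. ] [271.  295.8] [ 0.3655 -0.2441  0.041 ]
b3 [414.32142857 260.32142857] 28 [ 0.4483 -0.3746  0.041 ] scene [363.1 349.6] [363.2 349.4] [ 0.4484 -0.3744  0.041 ]
br1 [319.11627907 193.97674419] 43 [ 0.5755 -0.1974  0.041 ] scene [386.7 233.1] [386.6 232.6] [ 0.576  -0.1964  0.041 ]
br2 [376.65217391 274.54347826] 46 [ 0.4223 -0.3038  0.041 ] scene [324.1 315.1] [324.  314.5] [ 0.4226 -0.3028  0.041 ]
pur [233.75862069 250.44827586] 29 [ 0.4697 -0.0355  0.041 ] scene [287.4 186.2] [287.4 185.7] [ 0.4702 -0.0342  0.041 ]
low ((0.4302064776420593, -0.17016106843948364), (0.09078100323677063, 0.15021681785583496), 27.855865478515625) xyaw 2.056973
up ((0.5534733533859253, -0.3587168753147125), (0.0918024554848671, 0.15117618441581726), 21.421716690063477) xyaw 1.9446759
bar ((0.5526174306869507, -0.35850027203559875), (0.01292949914932251, 0.058319564908742905), 21.343305587768555)
```

View pics/c.png

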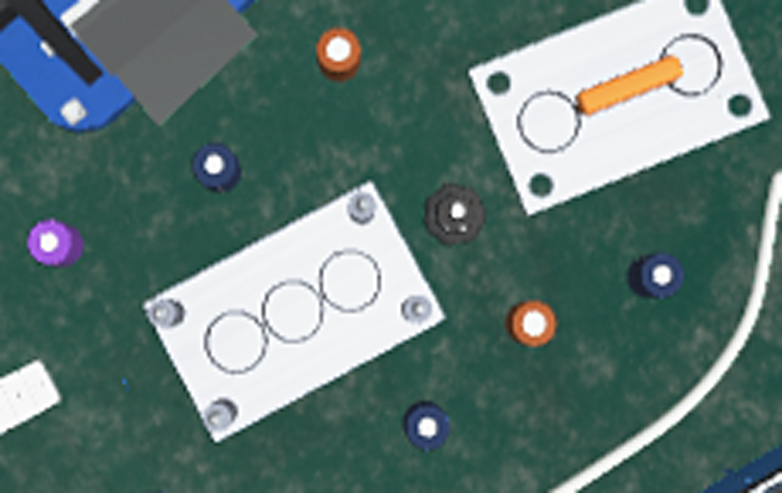

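Run:
```python
from h import *
d=np.load("pics/top0.npy")
c,_=ray("top",(0,0))
vv,uu=np.mgrid[0:480,0:640]
X=np.array([ray("top",(u,v))[1] for u,v in zip(uu.ravel(),vv.ravel())])*d.reshape(-1,1)+c
ok=d.ravel()>0
for n,p in dict(b1=(.5118,-.1277),b2=(.3655,-.2445),b3=(.4483,-.3746),low=(.4302,-.1702),up=(.5532,-.3586)).items():
    r=np.hypot(X[:,0]-p[0],X[:,1]-p[1])
    print(n)
    for zz in(.015,.05,.08,.15):
        s=ok&(X[:,2]>zz)&(r<.25)&(r>(.1 if n in("low","up") else .02))
        i=np.argsort(np.where(s,r,9))[:1]
        print(zz,s.sum(),r[i].round(3),X[i].round(3).tolist(),"bearing",np.degrees(np.arctan2(X[i,1]-p[1],X[i,0]-p[0])).round())
b=(.5118,-.1277)
for f in np.arange(.62,.44,-.02):
    print(round(f,2),[round(float(np.max(X[ok&(abs(X[:,0]-f)<.01)&(abs(X[:,1]-g)<.01),2],initial=0)),3) for g in np.arange(0,-.24,-.02)])
```

```text
b1
0.015 22519 [0.036] [[0.536, -0.101, 0.047]] bearing [48.]
0.05 18030 [0.039] [[0.548, -0.113, 0.05]] bearing [22.]
0.08 15861 [0.086] [[0.574, -0.067, 0.081]] bearing [44.]
0.15 8604 [0.098] [[0.585, -0.062, 0.223]] bearing [42.]
b2
0.015 14500 [0.058] [[0.424, -0.244, 0.054]] bearing [0.]
0.05 10183 [0.058] [[0.424, -0.244, 0.054]] bearing [0.]
0.08 6166 [0.102] [[0.275, -0.292, 0.101]] bearing [-153.]
0.15 0 [0.688] [[0.828, 0.265, 0.263]] bearing [48.]
b3
0.015 19179 [0.064] [[0.427, -0.314, 0.039]] bearing [109.]
0.05 13889 [0.1] [[0.542, -0.339, 0.05]] bearing [21.]
0.08 9345 [0.109] [[0.352, -0.427, 0.102]] bearing [-152.]
0.15 152 [0.238] [[0.65, -0.249, 0.151]] bearing [32.]
low
0.015 14290 [0.1] [[0.487, -0.252, 0.017]] bearing [-55.]
0.05 9307 [0.131] [[0.548, -0.113, 0.05]] bearing [26.]
0.08 7544 [0.177] [[0.574, -0.067, 0.081]] bearing [36.]
0.15 2331 [0.189] [[0.585, -0.062, 0.223]] bearing [35.]
up
0.015 22442 [0.1] [[0.62, -0.284, 0.093]] bearing [48.]
0.05 17819 [0.1] [[0.62, -0.284, 0.093]] bearing [48.]
0.08 16327 [0.1] [[0.62, -0.284, 0.093]] bearing [48.]
0.1
[... 151 characters left out ...]
, 0.154, 0.234, 0.236, 0.18, 0.094, 0.081, 0.044, 0.006, 0.005, 0.004, 0.005]
0.58 [0.136, 0.139, 0.232, 0.235, 0.092, 0.069, 0.045, 0.051, 0.048, 0.045, 0.046, 0.005]
0.56 [0.014, 0.126, 0.093, 0.087, 0.065, 0.045, 0.05, 0.051, 0.006, 0.043, 0.045, 0.005]
0.54 [0.005, 0.018, 0.024, 0.024, 0.041, 0.049, 0.05, 0.004, 0.006, 0.005, 0.005, 0.005]
0.52 [0.004, 0.006, 0.005, 0.005, 0.004, 0.005, 0.045, 0.044, 0.004, 0.005, 0.005, 0.004]
0.5 [0.004, 0.005, 0.005, 0.005, 0.004, 0.006, 0.044, 0.045, 0.006, 0.006, 0.061, 0.063]
0.48 [0.004, 0.044, 0.045, 0.004, 0.005, 0.004, 0.005, 0.004, 0.01, 0.011, 0.071, 0.07]
0.46 [0.004, 0.044, 0.047, 0.004, 0.005, 0.004, 0.009, 0.01, 0.01, 0.015, 0.014, 0.015]
```

Run:
```python
from h import *
for n in("top","scene"):
    d=np.load(f"pics/{n}0.npy");c,_=ray(n,(0,0));m=M[n];K=m["mtx"]
    vv,uu=np.mgrid[0:480,0:640];V=np.stack([(uu-K[0,2])/K[0,0],(vv-K[1,2])/K[1,1],np.ones_like(uu)],-1).reshape(-1,3)
    X=(V*d.reshape(-1,1))@m["R"]+c;X=X[d.ravel()>0]
    print(n)
    for f in np.arange(.75,.05,-.05):
        print(round(f,2),[round(float(np.max(X[(abs(X[:,0]-f)<.025)&(abs(X[:,1]-g)<.025),2],initial=-1)),2) for g in np.arange(.5,-.5,-.05)])
```

```text
top
0.75 [-1.0, 0.03, 0.1, 0.13, 0.01, 0.01, 0.31, 0.32, 0.32, 0.23, 0.22, 0.2, 0.15, 0.17, 0.19, 0.21, 0.19, 0.17, 0.17, 0.16]
0.7 [-0.04, 0.01, 0.01, 0.01, 0.01, 0.01, 0.0, 0.31, 0.29, 0.14, 0.2, 0.19, 0.19, 0.15, 0.19, 0.19, 0.17, 0.17, 0.16, 0.15]
0.65 [-1.0, 0.0, 0.01, 0.01, 0.16, 0.02, -1.0, 0.24, 0.27, 0.14, 0.19, 0.19, 0.19, 0.1, 0.01, 0.17, 0.15, 0.13, 0.11, 0.01]
0.6 [-1.0, 0.01, 0.01, 0.0, 0.18, 0.19, 0.17, 0.19, 0.24, 0.18, 0.18, 0.24, 0.18, 0.07, 0.05, 0.13, 0.12, 0.01, 0.01, 0.01]
0.55 [-1.0, 0.0, 0.01, 0.15, -1.0, 0.19, 0.21, 0.17, 0.22, 0.19, 0.14, 0.11, 0.07, 0.05, 0.05, 0.01, 0.02, 0.05, 0.05, 0.04]
0.5 [-1.0, -1.0, -1.0, 0.16, 0.19, 0.19, 0.19, 0.21, 0.21, 0.19, 0.01, 0.04, 0.04, 0.05, 0.07, 0.04, 0.02, 0.01, 0.01, 0.04]
0.45 [-1.0, -1.0, -1.0, 0.16, 0.22, 0.19, 0.19, 0.19, 0.19, 0.19, 0.19, 0.05, 0.07, 0.02, 0.02, 0.07, 0.05, 0.05, 0.05, 0.01]
0.4 [-1.0, -1.0, 0.07, 0.15, 0.22, 0.22, 0.19, 0.19, 0.19, 0.02, 0.03, 0.01, 0.06, 0.06, 0.01, 0.06, 0.05, 0.0, 0.01, 0.11]
0.35 [-1.0, -1.0, 0.07, 0.15, 0.15, 0.19, 0.19, 0.01, 0.05, 0.05, 0.03, 0.05, 0.06, 0.07, 0.0, 0.04,
[... 1671 characters left out ...]
1, 0.19, 0.19, 0.01, 0.05, 0.05, 0.03, 0.01, 0.05, 0.07, 0.01, 0.05, 0.0, 0.0, 0.11, 0.11]
0.3 [-1.0, -1.0, 0.19, 0.19, 0.2, 0.19, 0.19, 0.0, 0.05, 0.05, 0.05, 0.05, 0.04, 0.01, 0.01, 0.01, 0.11, 0.11, 0.11, 0.11]
0.25 [-1.0, -1.0, -1.0, 0.19, 0.19, 0.18, 0.01, 0.01, 0.05, 0.05, 0.05, 0.05, 0.05, 0.02, 0.11, 0.11, 0.11, 0.11, 0.1, 0.11]
0.2 [-1.0, -1.0, -1.0, 0.19, 0.19, 0.01, 0.01, 0.01, 0.01, 0.01, 0.01, 0.01, 0.11, 0.11, 0.11, 0.11, 0.1, 0.1, 0.1, 0.1]
0.15 [-1.0, -1.0, -1.0, 0.0, 0.01, 0.01, 0.01, 0.01, 0.01, 0.01, 0.01, 0.01, 0.11, 0.11, 0.11, 0.1, 0.1, 0.11, 0.1, 0.1]
0.1 [-1.0, -1.0, -1.0, -1.0, 0.0, 0.01, 0.01, 0.01, 0.01, 0.02, 0.27, 0.26, -1.0, 0.11, 0.11, 0.11, 0.1, 0.1, 0.1, 0.1]
```

Run:
```python
from h import *
print(go((.2233,.5832,.39)));print(go((.42,.12,.39),2.057));print(Ro.from_rotvec(ctrl.get_obs()["tool_rot"]).as_matrix().round(3))
```

```text
[0.0, -0.0004, -0.1453, 0.0, 0.0, 0.0]
[-0.5822, -0.6041, -0.1444, -0.001, -0.0006, -0.5424]
[[-0.934  0.358 -0.001]
 [ 0.358  0.934 -0.002]
 [ 0.    -0.002 -1.   ]]
```

apply_moves:
  rows: [0, 0, -0.08, 0, 0, 0, 0, 0, -0.145, 0, 0, 0, -0.582, -0.604, -0.145, 0, 0, -0.542, -0.582, -0.604, -0.145, 0, 0, -0.542, -0.582, -0.604, -0.145, 0, 0, -0.542, -0.582, -0.604, -0.145, 0, 0, -0.542, -0.582, -0.604, -0.145, 0, 0, -0.542, -0.582, -0.604, -0.145, 0, 0, -0.542, -0.582, -0.604, -0.145, 0, 0, -0.542, -0.582, -0.604, -0.145, 0, 0, -0.542, -0.582, -0.604, -0.145, 0, 0, -0.542, -0.582, -0.604, -0.145, 0, 0, -0.542, -0.582, -0.604, -0.145, 0, 0, -0.542, -0.582, -0.604, -0.145, 0, 0, -0.542]
  grip: 0.6
  grip_force: 30

```text
t: 1.5
tool_pos: [0.4206, 0.1181, 0.3903]
tool_rot: [0.747, -3.05, 0.0]
contact_force: [0.5, 1.0, -0.4]
opening: 0.0515
grip_force: 0.0
```

Run:
```python
from h import *
o=ctrl.get_obs();print(o["t"],o["tool_pos"],o["opening"],o["q"].round(2))
print(go((.5118,-.1275,.23),2.057))
```

```text
1.5 [0.4205612  0.11806179 0.39026102] 0.05154164234187307 [ 0.1  -0.45  1.91 -0.    1.69 -1.95]
[0.054, -0.4332, 0.2671, 0.0, -0.0007, -0.0036]
```

apply_moves:
  rows: [0.054, -0.433, 0, 0, 0, 0, 0.054, -0.433, 0, 0, 0, 0, 0.054, -0.433, 0, 0, 0, 0, 0.054, -0.433, 0, 0, 0, 0, 0.054, -0.433, 0, 0, 0, 0, 0.054, -0.433, 0.267, 0, 0, 0, 0.054, -0.433, 0.267, 0, 0, 0, 0.054, -0.433, 0.267, 0, 0, 0, 0.054, -0.433, 0.267, 0, 0, 0, 0.054, -0.433, 0.267, 0, 0, 0, 0.054, -0.433, 0.267, 0, 0, 0]

```text
t: 2.6
tool_pos: [0.514, -0.1243, 0.2335]
tool_rot: [-0.756, 3.046, -0.003]
contact_force: [1.3, -0.4, 0.5]
opening: 0.0515
grip_force: 0.0
```

```bash
cat > look.py <<'E'
from h import *
import sys
def capmid(seeds,z=.041,name=None):
    o=ctrl.get_obs();P=(o["tool_pos"],o["tool_rot"]);im,_=ctrl.get_image("wrist")
    if name: cv2.imwrite(name,im)
    T=M["wrist"]["tool_from_camera"];R=Ro.from_rotvec(P[1]).as_matrix();K=M["wrist"]["mtx"]
    out=[]
    for s in seeds:
        c=T[:3,:3].T@(R.T@(np.array([*s,z])-P[0])-T[:3,3]);th=np.arctan2(np.hypot(c[0],c[1]),c[2]);a=np.arctan2(c[1],c[0])
        p=np.array([K[0,2]+K[0,0]*th*np.cos(a),K[1,2]+K[1,1]*th*np.sin(a)])
        u,v=p.round().astype(int);w=26
        if not(w<u<640-w and w<v<480-w): out.append((p,None));continue
        m=(im[v-w:v+w+1,u-w:u+w+1].min(2)>140).astype(np.uint8)
        k,l,st,ce=cv2.connectedComponentsWithStats(m)
        i=[j for j in range(1,k) if 20<st[j,4]<900]
        if not i: out.append((p,None));continue
        i=min(i,key=lambda j:np.hypot(*(ce[j]-w)));q=ce[i]+[u-w,v-w]
        out.append((p.round(),q.round(1),st[i,4],onz("wrist",q,z,P).round(4)))
    return o,out
E
python3 - <<'E'
from look import *
o,r=capmid([(.5118,-.1275)],name="pics/w1.png");print(o["t"],o["tool_pos"],r)
E
```

```text
2.6 [ 0.5139589  -0.12428783  0.23348421] [(array([314., 227.]), array([315.7, 225.9]), np.int32(150), array([ 0.5106, -0.127 ,  0.041 ]))]
```

View pics/w1.png

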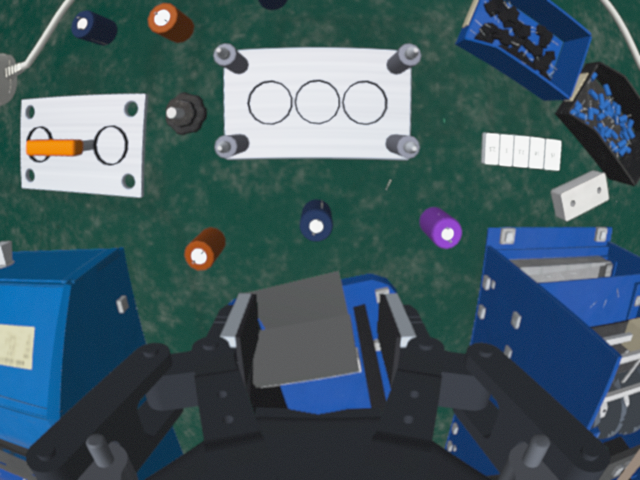

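The wrist view shows blue cap 1 at (316,226). Purple is at (447,233), and the brown cap is clear at (200,256). Next is the descent.

Run:
```python
from h import *
print(ctrl.get_obs()["tool_pos"]);print(go((.511,-.1273,.15),2.057));print(go((.511,-.1273,.083),2.057))
```

```text
[ 0.51431232 -0.12457259  0.2343953 ]
[0.0075, -0.0008, 0.1406, -0.0027, 0.0024, 0.0001]
[0.008, -0.0004, 0.2523, -0.0027, 0.0024, 0.0001]
```

apply_moves:
  rows: [0.0075, -0.001, 0.07, 0, 0, 0, 0.0075, -0.001, 0.14, 0, 0, 0, 0.0075, -0.001, 0.14, 0, 0, 0, 0.0075, -0.001, 0.14, 0, 0, 0]

```text
t: 3.05
tool_pos: [0.51, -0.1274, 0.149]
tool_rot: [-0.755, 3.047, -0.002]
contact_force: [0.3, -0.0, 0.7]
opening: 0.0514
grip_force: 0.0
```

Run:
```python
from look import *
o,r=capmid([(.511,-.1273)]);print(o["t"],o["tool_pos"],r)
print(go((.511,-.1273,.083),2.057))
```

```text
3.05 [ 0.51001793 -0.12741092  0.14897556] [(array([315., 278.]), array([315.9, 278.1]), np.int32(258), array([ 0.5107, -0.1271,  0.041 ]))]
[-0.0003, 0.001, 0.112, -0.0025, 0.0021, -0.0002]
```

apply_moves:
  rows: [0.0, 0.001, 0.06, 0, 0, 0, 0.0, 0.001, 0.11, 0, 0, 0, 0.0, 0.001, 0.11, 0, 0, 0, 0.0, 0.001, 0.11, 0, 0, 0]

```text
t: 3.5
tool_pos: [0.5102, -0.1272, 0.0833]
tool_rot: [-0.755, 3.047, -0.003]
contact_force: [0.1, -0.8, 0.6]
opening: 0.0512
grip_force: 0.0
```

apply_moves:
  rows: [0, 0, 0, 0, 0, 0, 0, 0, 0, 0, 0, 0, 0, 0, 0, 0, 0, 0, 0, 0, 0, 0, 0, 0, 0, 0, 0, 0, 0, 0]
  grip: 0.1
  grip_force: 30

```text
t: 4.0
tool_pos: [0.5105, -0.1274, 0.0836]
tool_rot: [-0.754, 3.046, -0.004]
contact_force: [-1.5, -0.4, 7.2]
opening: 0.024
grip_force: 29.2
```

Run:
```python
from h import *
o=ctrl.get_obs();print(o["t"],o["contact_force"],o["q"].round(2),Ro.from_rotvec(o["tool_rot"]).as_matrix().round(2))
print(go((.511,-.1273,.20)));print(go((.4129,-.1375,.20),.486))
```

```text
4.0 [-1.53588278 -0.38859088  7.19308671] [-0.39  0.07  2.    0.    1.07 -2.44] [[-0.88 -0.47  0.  ]
 [-0.47  0.88 -0.  ]
 [-0.   -0.   -1.  ]]
[-0.0014, -0.0009, -0.194, 0.0, 0.0, 0.0]
[0.1511, 0.0603, -0.1947, -0.0002, 0.0032, 0.9997]
```

apply_moves:
  rows: [0, 0, -0.07, 0, 0, 0, 0, 0, -0.14, 0, 0, 0, 0, 0, -0.195, 0, 0, 0, 0.05, 0.02, -0.195, 0, 0, 0.08, 0.1, 0.04, -0.195, 0, 0, 0.17, 0.151, 0.06, -0.195, 0, 0, 0.26, 0.151, 0.06, -0.195, 0, 0, 0.35, 0.151, 0.06, -0.195, 0, 0, 0.44, 0.151, 0.06, -0.195, 0, 0, 0.53, 0.151, 0.06, -0.195, 0, 0, 0.62, 0.151, 0.06, -0.195, 0, 0, 0.71, 0.151, 0.06, -0.195, 0, 0, 0.8, 0.151, 0.06, -0.195, 0, 0, 0.89, 0.151, 0.06, -0.195, 0, 0, 0.96, 0.151, 0.06, -0.195, 0, 0, 1, 0.151, 0.06, -0.195, 0, 0, 1, 0.151, 0.06, -0.195, 0, 0, 1]

```text
t: 5.7
tool_pos: [0.4118, -0.1372, 0.1982]
tool_rot: [1.62, 2.691, 0.0]
contact_force: [0.9, 1.0, -0.3]
opening: 0.0241
grip_force: 29.8
```

Run:
```python
from h import *
o=ctrl.get_obs();P=(o["tool_pos"],o["tool_rot"]);print(o["t"],P,o["opening"],o["q"].round(2))
im,_=ctrl.get_image("wrist");cv2.imwrite("pics/w2.png",im)
print(go((.4129,-.1375,.20),.486))
```

```text
5.7 (array([ 0.41180348, -0.13718073,  0.19822864]), array([1.61996327e+00, 2.69065237e+00, 5.19273795e-05])) 0.024069711808561444 [-0.49 -0.34  2.15 -0.    1.34 -0.98]
[-0.0014, 0.0014, -0.0032, 0.0002, 0.0004, 0.0005]
```

View pics/w2.png

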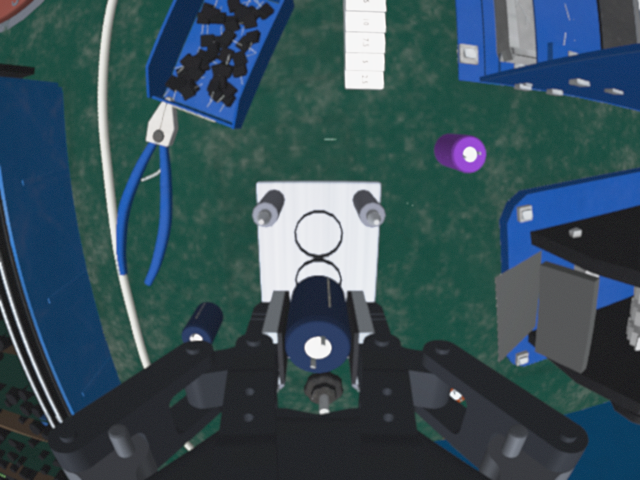

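Wrist view: the cap is held upright. The first cup ring is at (318,234) and the post tips are at (265,216) and (372,216). I'll convert these to world points.

Run:
```python
from h import *
P=(np.array([0.41180348,-0.13718073,0.19822864]),np.array([1.61996327,2.69065237,0]))
for z in(.006,.012): print(onz("wrist",(318,234),z,P))
a,b=onz("wrist",(265,216),.07,P),onz("wrist",(372,216),.07,P);print(a,b,np.linalg.norm(a-b))
C=np.array([.4302,-.1702]);x=np.array([np.cos(2.057),np.sin(2.057)]);y=np.array([-x[1],x[0]])
print([(C+.062*x+s*.032*y).round(4) for s in(1,-1)],(C+.037*x).round(4))
c=onz("wrist",(318,347),.198-.083+.041,P);print(c)
# top image ring check
im=cv2.imread("pics/top0.png");m=cv2.inRange(cv2.cvtColor(im,cv2.COLOR_BGR2GRAY),0,110);m[:,:265]=0
n,l,st,ce=cv2.connectedComponentsWithStats(m[235:310,:350])
for i in range(1,n):
    if 20<st[i,4]<800: u=(st[i,0]+st[i,2]/2-.5,st[i,1]+235+st[i,3]/2-.5);print(st[i],u,onz("top",u,.012).round(4))
```

```text
[ 0.41215385 -0.13749477  0.006     ]
[ 0.41132251 -0.13593615  0.012     ]
[ 0.37252118 -0.1253649   0.07      ] [ 0.42483184 -0.09771857  0.07      ] 0.05916692349704124
[array([ 0.3729, -0.1303]), array([ 0.4295, -0.1004])] [ 0.4129 -0.1375]
[ 0.41112885 -0.13588856  0.156     ]
[331   0  19  35 347] (np.float64(340.0), np.float64(252.0)) [ 0.4663 -0.2368  0.012 ]
[265  41  18  34 314] (np.float64(273.5), np.float64(292.5)) [ 0.389  -0.1073  0.012 ]
```

apply_moves:
  rows: [-0.001, 0.001, 0.06, 0, 0, 0, -0.001, 0.001, 0.11, 0, 0, 0, -0.001, 0.001, 0.15, 0, 0, 0, -0.001, 0.001, 0.17, 0, 0, 0, -0.001, 0.001, 0.178, 0, 0, 0, -0.001, 0.001, 0.178, 0, 0, 0, -0.001, 0.001, 0.178, 0, 0, 0]

```text
t: 6.45
tool_pos: [0.4135, -0.1379, 0.0923]
tool_rot: [1.621, 2.688, 0.0]
contact_force: [0.4, -0.3, 0.0]
opening: 0.0241
grip_force: 29.9
```

Next I lower the last 2–3 mm until contact and open to 40 mm.

apply_moves:
  rows: [0, 0, 0.004, 0, 0, 0, 0, 0, 0.004, 0, 0, 0]

```text
t: 6.65
tool_pos: [0.4135, -0.1379, 0.0897]
tool_rot: [1.621, 2.688, 0.0]
contact_force: [0.8, -1.2, 1.3]
opening: 0.0244
grip_force: 30.0
```

apply_moves:
  rows: [0, 0, 0, 0, 0, 0, 0, 0, 0, 0, 0, 0, 0, 0, 0, 0, 0, 0, 0, 0, 0, 0, 0, 0]
  grip: 0.6

```text
t: 7.05
tool_pos: [0.4124, -0.1373, 0.0884]
tool_rot: [-1.622, -2.69, 0.0]
contact_force: [-0.7, -0.3, 0.5]
opening: 0.0513
grip_force: 0.0
```

Run:
```python
from h import *
o=ctrl.get_obs();print(o["t"],o["tool_pos"],o["opening"])
print(go((.413,-.1375,.20),.486));print(go((.3655,-.2445,.20),.486));print(go((.3655,-.2445,.14),.486))
```

```text
7.05 [ 0.41240725 -0.13733446  0.08841122] 0.05127478898425679
[-0.0007, 0.0007, -0.186, -0.0001, -0.0001, -0.0003]
[-0.1214, -0.1525, -0.186, -0.0001, -0.0001, -0.0003]
[-0.1215, -0.1525, -0.086, -0.0001, -0.0001, -0.0003]
```

apply_moves:
  rows: [0, 0, -0.07, 0, 0, 0, 0, 0, -0.14, 0, 0, 0, 0, 0, -0.186, 0, 0, 0, -0.04, -0.05, -0.186, 0, 0, 0, -0.08, -0.1, -0.186, 0, 0, 0, -0.121, -0.152, -0.186, 0, 0, 0, -0.121, -0.152, -0.12, 0, 0, 0, -0.121, -0.152, -0.086, 0, 0, 0, -0.121, -0.152, -0.086, 0, 0, 0, -0.121, -0.152, -0.086, 0, 0, 0]

```text
t: 8.05
tool_pos: [0.3657, -0.2441, 0.1402]
tool_rot: [-1.622, -2.69, -0.0]
contact_force: [-0.3, -0.6, 0.1]
opening: 0.0512
grip_force: 0.0
```

Run:
```python
from look import *
o,r=capmid([(.3655,-.2443)],name="pics/w3.png");print(o["t"],o["tool_pos"],r,capmid([(.4129,-.1375)],.047)[1])
print(go((.3655,-.2443,.083),.486))
```

```text
8.05 [ 0.36572121 -0.24409361  0.14022002] [(array([317., 286.]), array([316.6, 284.6]), np.int32(285), array([ 0.3647, -0.2437,  0.041 ]))] [(array([508., 145.]), array([508.2, 145.3]), np.int32(285), array([ 0.4129, -0.1374,  0.047 ]))]
[0.0016, -0.0015, 0.0979, 0.0005, 0.0016, 0.0001]
```

Cap 1 stands centred in its cup, at (0.413,-0.137). Next is picking cap 2.

apply_moves:
  rows: [0.001, -0.001, 0.05, 0, 0, 0, 0.001, -0.001, 0.096, 0, 0, 0, 0.001, -0.001, 0.096, 0, 0, 0, 0.001, -0.001, 0.096, 0, 0, 0]

```text
t: 8.55
tool_pos: [0.3655, -0.2442, 0.0837]
tool_rot: [1.621, 2.69, -0.0]
contact_force: [-0.4, -0.5, 0.3]
opening: 0.0512
grip_force: 0.0
```

apply_moves:
  rows: [0, 0, 0, 0, 0, 0, 0, 0, 0, 0, 0, 0, 0, 0, 0, 0, 0, 0, 0, 0, 0, 0, 0, 0, 0, 0, 0, 0, 0, 0]
  grip: 0.1
  grip_force: 30

```text
t: 9.05
tool_pos: [0.3661, -0.2449, 0.0847]
tool_rot: [1.62, 2.687, -0.001]
contact_force: [-0.8, 0.3, 6.9]
opening: 0.0241
grip_force: 29.4
```

Run:
```python
from h import *
o=ctrl.get_obs();print(o["t"],o["tool_pos"],o["opening"],o["contact_force"])
print(go((.4302,-.1702,.20),.486));print(go((.4302,-.1702,.0915),.486))
```

```text
9.05 [ 0.36610783 -0.24493538  0.08467521] 0.024088192950574027 [-0.81816982  0.31779446  6.85398673]
[0.0597, 0.1528, -0.1922, 0.0008, 0.0021, -0.0002]
[0.0603, 0.1526, -0.0114, 0.0008, 0.0021, -0.0002]
```

apply_moves:
  rows: [0, 0, -0.07, 0, 0, 0, 0, 0, -0.14, 0, 0, 0, 0, 0, -0.192, 0, 0, 0, 0.02, 0.05, -0.192, 0, 0, 0, 0.04, 0.1, -0.192, 0, 0, 0, 0.06, 0.153, -0.192, 0, 0, 0, 0.06, 0.153, -0.192, 0, 0, 0, 0.06, 0.153, -0.192, 0, 0, 0, 0.06, 0.153, -0.14, 0, 0, 0, 0.06, 0.153, -0.08, 0, 0, 0, 0.06, 0.153, -0.04, 0, 0, 0, 0.06, 0.153, -0.02, 0, 0, 0, 0.06, 0.153, -0.011, 0, 0, 0, 0.06, 0.153, -0.011, 0, 0, 0, 0.06, 0.153, -0.011, 0, 0, 0]

```text
t: 10.55
tool_pos: [0.4298, -0.1703, 0.0904]
tool_rot: [1.622, 2.688, -0.001]
contact_force: [-0.2, -0.7, 2.3]
opening: 0.0242
grip_force: 30.4
```

Run:
```python
from h import *
o=ctrl.get_obs();print(o["t"],o["tool_pos"],o["opening"],o["contact_force"])
print(go((.4302,-.1702,.0893),.486))
```

```text
10.55 [ 0.42984251 -0.17031029  0.09043069] 0.024171126527855847 [-0.24468114 -0.67679489  2.25951097]
[-0.0001, 0.0006, 0.0019, 0.0005, 0.0014, -0.0008]
```

apply_moves:
  rows: [0, 0, 0.002, 0, 0, 0, 0, 0, 0.002, 0, 0, 0]

```text
t: 10.75
tool_pos: [0.43, -0.1704, 0.0904]
tool_rot: [1.622, 2.689, -0.002]
contact_force: [-5.8, 1.2, 11.9]
opening: 0.0239
grip_force: 31.4
```

apply_moves:
  rows: [0, 0, 0, 0, 0, 0, 0, 0, 0, 0, 0, 0, 0, 0, 0, 0, 0, 0, 0, 0, 0, 0, 0, 0]
  grip: 0.6

```text
t: 11.15
tool_pos: [0.4292, -0.1692, 0.0877]
tool_rot: [-1.622, -2.69, -0.0]
contact_force: [0.0, -0.1, 0.2]
opening: 0.0512
grip_force: 0.0
```

Run:
```python
from h import *
o=ctrl.get_obs();print(o["t"],o["tool_pos"],o["opening"],o["contact_force"])
print(go((.4302,-.1702,.20),.486));print(go((.4483,-.3744,.20),.486));print(go((.4483,-.3744,.14),.486))
```

```text
11.15 [ 0.4291608  -0.16919153  0.08770831] 0.051178785813983475 [ 0.02946238 -0.14071025  0.19622928]
[-0.0022, 0.0007, -0.1872, -0.0001, -0.0002, -0.0003]
[-0.3173, -0.1314, -0.1872, -0.0001, -0.0002, -0.0003]
[-0.3174, -0.1314, -0.0872, -0.0001, -0.0002, -0.0003]
```

apply_moves:
  rows: [0, 0, -0.07, 0, 0, 0, 0, 0, -0.14, 0, 0, 0, 0, 0, -0.187, 0, 0, 0, -0.06, -0.025, -0.187, 0, 0, 0, -0.13, -0.055, -0.187, 0, 0, 0, -0.2, -0.083, -0.187, 0, 0, 0, -0.265, -0.11, -0.187, 0, 0, 0, -0.317, -0.131, -0.187, 0, 0, 0, -0.317, -0.131, -0.13, 0, 0, 0, -0.317, -0.131, -0.087, 0, 0, 0, -0.317, -0.131, -0.087, 0, 0, 0, -0.317, -0.131, -0.087, 0, 0, 0]

```text
t: 12.35
tool_pos: [0.4484, -0.3738, 0.1397]
tool_rot: [-1.621, -2.689, -0.001]
contact_force: [0.2, -1.1, 0.3]
opening: 0.0512
grip_force: 0.0
```

Run:
```python
from look import *
o,r=capmid([(.4483,-.3744)]);print(o["t"],o["tool_pos"],r,o["q"].round(2));print(capmid([(.4129,-.1375),(.4302,-.1702)],.047)[1])
print(go((.4480,-.3742,.083),.486))
```

```text
12.35 [ 0.44839663 -0.37381336  0.1397094 ] [(array([317., 287.]), array([315.6, 285.5]), np.int32(295), array([ 0.4471, -0.3739,  0.041 ]))] [-0.82  0.11  1.84  0.    1.19 -1.31]
[(array([ 469.01957176, -129.38547386]), None), (array([477.39629083, -77.79756757]), None)]
[0.002, -0.0017, 0.0983, 0.0005, 0.0018, -0.0]
```

apply_moves:
  rows: [0.001, -0.001, 0.05, 0, 0, 0, 0.001, -0.001, 0.095, 0, 0, 0, 0.001, -0.001, 0.095, 0, 0, 0, 0.001, -0.001, 0.095, 0, 0, 0]

```text
t: 12.85
tool_pos: [0.4483, -0.3742, 0.0845]
tool_rot: [1.621, 2.689, -0.001]
contact_force: [0.5, -0.8, 0.9]
opening: 0.0514
grip_force: 0.0
```

apply_moves:
  rows: [0, 0, 0, 0, 0, 0, 0, 0, 0, 0, 0, 0, 0, 0, 0, 0, 0, 0, 0, 0, 0, 0, 0, 0, 0, 0, 0, 0, 0, 0]
  grip: 0.1
  grip_force: 30

```text
t: 13.35
tool_pos: [0.4489, -0.375, 0.0857]
tool_rot: [1.62, 2.687, -0.002]
contact_force: [-0.0, 0.6, 7.0]
opening: 0.0241
grip_force: 29.5
```

Run:
```python
from h import *
o=ctrl.get_obs();print(o["t"],o["tool_pos"],o["opening"],o["contact_force"])
print(go((.4475,-.2029,.20),.486));print(go((.4475,-.2029,.0915),.486))
```

```text
13.35 [ 0.44889611 -0.37504153  0.0856685 ] 0.02412929592833775 [-0.04220882  0.55712373  6.99476264]
[0.2541, 0.1321, -0.1914, 0.0007, 0.0024, -0.0003]
[0.2548, 0.1319, -0.0105, 0.0007, 0.0024, -0.0003]
```

apply_moves:
  rows: [0, 0, -0.07, 0, 0, 0, 0, 0, -0.14, 0, 0, 0, 0, 0, -0.191, 0, 0, 0, 0.06, 0.03, -0.191, 0, 0, 0, 0.13, 0.068, -0.191, 0, 0, 0, 0.2, 0.104, -0.191, 0, 0, 0, 0.254, 0.132, -0.191, 0, 0, 0, 0.254, 0.132, -0.191, 0, 0, 0, 0.254, 0.132, -0.191, 0, 0, 0, 0.254, 0.132, -0.13, 0, 0, 0, 0.254, 0.132, -0.07, 0, 0, 0, 0.254, 0.132, -0.03, 0, 0, 0, 0.254, 0.132, -0.016, 0, 0, 0, 0.254, 0.132, -0.011, 0, 0, 0, 0.254, 0.132, -0.011, 0, 0, 0, 0.254, 0.132, -0.011, 0, 0, 0]

```text
t: 14.95
tool_pos: [0.4474, -0.2036, 0.0911]
tool_rot: [1.623, 2.688, -0.001]
contact_force: [-1.8, 0.2, 3.7]
opening: 0.0238
grip_force: 30.2
```

apply_moves:
  rows: [0, 0, 0, 0, 0, 0, 0, 0, 0, 0, 0, 0, 0, 0, 0, 0, 0, 0, 0, 0, 0, 0, 0, 0]
  grip: 0.6

```text
t: 15.35
tool_pos: [0.4467, -0.2021, 0.0896]
tool_rot: [-1.622, -2.69, -0.0]
contact_force: [0.5, -0.9, -0.1]
opening: 0.0512
grip_force: 0.0
```

Run:
```python
from h import *
o=ctrl.get_obs();print(o["t"],o["tool_pos"],o["opening"],o["contact_force"])
print(go((.4475,-.2029,.20),.486));print(go((.5530,-.3586,.26),.374))
```

```text
15.35 [ 0.44666531 -0.20211169  0.08963449] 0.051192513977844564 [ 0.49337566 -0.87588653 -0.06466323]
[-0.0018, 0.0006, -0.1839, 0.0, -0.0, -0.0003]
[-0.3134, 0.035, -0.2839, 0.0, -0.0, 0.071]
```

apply_moves:
  rows: [0, 0, -0.07, 0, 0, 0, 0, 0, -0.14, 0, 0, 0, 0, 0, -0.21, 0, 0, 0, -0.07, 0.008, -0.25, 0, 0, 0.071, -0.14, 0.016, -0.25, 0, 0, 0.071, -0.21, 0.024, -0.25, 0, 0, 0.071, -0.28, 0.03, -0.25, 0, 0, 0.071, -0.313, 0.035, -0.25, 0, 0, 0.071, -0.313, 0.035, -0.25, 0, 0, 0.071, -0.313, 0.035, -0.25, 0, 0, 0.071]

```text
t: 16.35
tool_pos: [0.5527, -0.3581, 0.239]
tool_rot: [-1.769, -2.594, -0.001]
contact_force: [0.3, 0.2, -0.5]
opening: 0.0514
grip_force: 0.0
```

Run:
```python
from h import *
o=ctrl.get_obs();P=(o["tool_pos"],o["tool_rot"]);print(o["t"],P)
im,_=ctrl.get_image("wrist");cv2.imwrite("pics/w4.png",im)
t,_=ctrl.get_image("top");cv2.imwrite("pics/t4.png",t)
g=cv2.cvtColor(im,cv2.COLOR_BGR2HSV);m=cv2.inRange(g,(5,150,150),(22,255,255))
c=max(cv2.findContours(m,cv2.RETR_EXTERNAL,cv2.CHAIN_APPROX_NONE)[0],key=cv2.contourArea);print(cv2.boundingRect(c))
for z in(.046,):
    r=cv2.minAreaRect(np.array([onz("wrist",p[0],z,P)[:2] for p in c],np.float32));bx=cv2.boxPoints(r);e=max([bx[1]-bx[0],bx[2]-bx[1]],key=np.linalg.norm);print(r,np.arctan2(e[1],e[0])%np.pi)
```

```text
16.35 (array([ 0.55266947, -0.35812486,  0.23903908]), array([-1.76894413e+00, -2.59439529e+00, -5.10519575e-04]))
(309, 194, 18, 75)
((0.5516137480735779, -0.35722073912620544), (0.012787627056241035, 0.05696598440408707), 21.732341766357422) 1.9500978
```

View pics/w4.png

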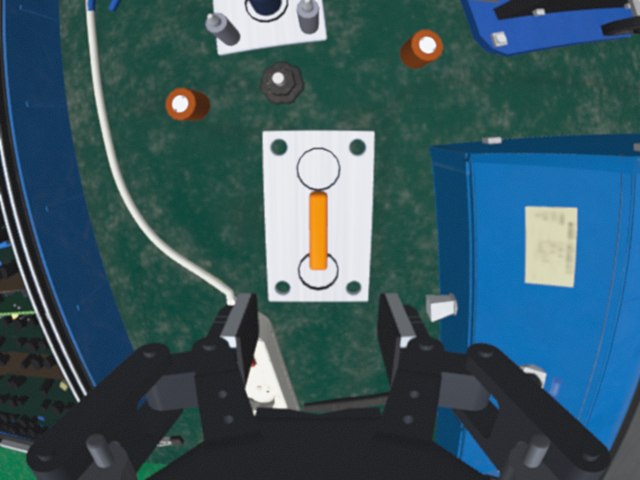

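The bar is at (318,231), aligned with the closing axis, and the surroundings are clear. Next I descend on the bar.

Run:
```python
from h import *
print(go((.5522,-.358,.093),.377))
```

```text
[-0.001, -0.0006, 0.2439, -0.0003, -0.0006, -0.0015]
```

apply_moves:
  rows: [-0.001, -0.001, 0.07, 0, 0, 0, -0.001, -0.001, 0.14, 0, 0, 0, -0.001, -0.001, 0.2, 0, 0, 0, -0.001, -0.001, 0.244, 0, 0, 0, -0.001, -0.001, 0.244, 0, 0, 0, -0.001, -0.001, 0.244, 0, 0, 0]

```text
t: 17.05
tool_pos: [0.5524, -0.3585, 0.0938]
tool_rot: [-1.769, -2.596, -0.0]
contact_force: [-0.5, -1.0, 0.1]
opening: 0.0512
grip_force: 0.0
```

apply_moves:
  rows: [0, 0, 0, 0, 0, 0, 0, 0, 0, 0, 0, 0, 0, 0, 0, 0, 0, 0, 0, 0, 0, 0, 0, 0, 0, 0, 0, 0, 0, 0, 0, 0, 0, 0, 0, 0]
  grip: 0
  grip_force: 60

```text
t: 17.65
tool_pos: [0.5536, -0.3601, 0.0959]
tool_rot: [1.768, 2.593, -0.001]
contact_force: [-0.8, 2.5, 6.6]
opening: 0.0127
grip_force: 61.4
```

Run:
```python
from look import *
t=cv2.imread("pics/t4.png")
for c in((.4129,-.1375),(.4302,-.1702),(.4475,-.2029)):
    u,v=proj("top",np.array([*c,.047])).round().astype(int);w=9
    m=(t[v-w:v+w+1,u-w:u+w+1].min(2)>110)&True
    s=t[v-w:v+w+1,u-w:u+w+1].astype(int);print((u,v),s[w,w],s[w+4,w],s[w,w+5])
cv2.imwrite("pics/t4c.png",cv2.resize(t[200:330,240:440],None,fx=4,fy=4,interpolation=cv2.INTER_CUBIC))
o=ctrl.get_obs();print(o["t"],o["tool_pos"],o["opening"],o["contact_force"])
print(go((.4302,-.1702,.20),.486));print(go((.4302,-.1702,.15),.486))
```

```text
(np.int64(288), np.int64(280)) [248 248 249] [143  90  66] [146  94  71]
(np.int64(305), np.int64(271)) [248 249 249] [139  86  63] [95 73 82]
(np.int64(323), np.int64(261)) [ 64  67 104] [ 68  72 114] [ 68  72 113]
17.65 [ 0.55361429 -0.36010705  0.09593919] 0.01267928326180898 [-0.7647938   2.48632562  6.55027551]
[0.3692, -0.0755, -0.1747, 0.0009, 0.002, -0.0713]
[0.3695, -0.0757, -0.0914, 0.0009, 0.002, -0.0713]
```

View pics/t4c.png

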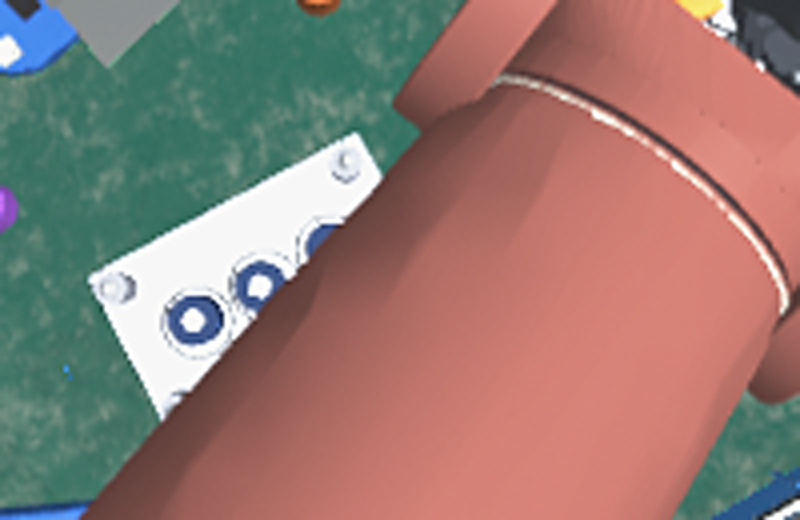

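The crop shows the caps in their cups: two fully visible, and the third partly hidden by the arm. Next I lift the upper tier and carry it over.

apply_moves:
  rows: [0, 0, -0.04, 0, 0, 0, 0, 0, -0.09, 0, 0, 0, 0, 0, -0.14, 0, 0, 0, 0, 0, -0.175, 0, 0, 0, 0.05, -0.01, -0.175, 0, 0, -0.02, 0.11, -0.023, -0.175, 0, 0, -0.045, 0.17, -0.035, -0.175, 0, 0, -0.071, 0.23, -0.047, -0.175, 0, 0, -0.071, 0.29, -0.059, -0.175, 0, 0, -0.071, 0.34, -0.07, -0.175, 0, 0, -0.071, 0.37, -0.076, -0.175, 0, 0, -0.071, 0.37, -0.076, -0.175, 0, 0, -0.071, 0.37, -0.076, -0.175, 0, 0, -0.071]

```text
t: 18.95
tool_pos: [0.429, -0.1692, 0.1983]
tool_rot: [1.621, 2.69, -0.0]
contact_force: [-0.3, 0.7, -2.7]
opening: 0.013
grip_force: 60.1
```

Run:
```python
from h import *
o=ctrl.get_obs();P=(o["tool_pos"],o["tool_rot"]);print(o["t"],P,o["opening"],o["contact_force"])
im,_=ctrl.get_image("wrist");cv2.imwrite("pics/w5.png",im)
t,_=ctrl.get_image("scene");cv2.imwrite("pics/s5.png",t[120:360,180:480].repeat(2,0).repeat(2,1))
print(go((.4302,-.1702,.20),.486))
```

```text
18.95 (array([ 0.42898508, -0.16920703,  0.19829735]), array([ 1.62129361e+00,  2.68997865e+00, -4.03306698e-04])) 0.012978130670773603 [-0.32112657  0.69863937 -2.74640748]
[-0.0011, 0.0009, -0.0024, 0.0001, 0.0004, -0.0006]
```

View pics/w5.png

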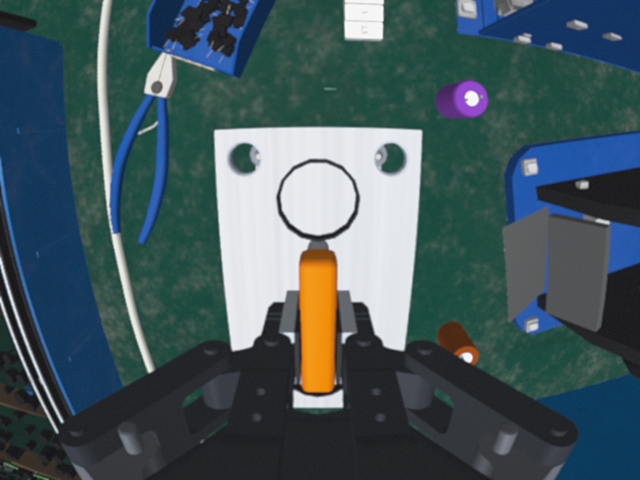

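View pics/s5.png

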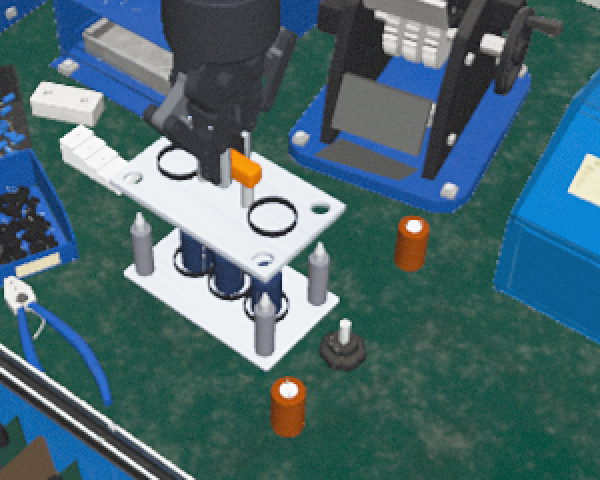

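The caps stand under the tier. In the wrist view the holes are at (245,158) and (390,158), with the pins seen slightly inboard at about (256,157) and (381,157). I'll work out the offset.

Run:
```python
from h import *
im=cv2.imread("pics/w5.png");o=ctrl.get_obs();P=(np.array([.42898508,-.16920703,.19829735]),np.array([1.62129361,2.68997865,-4e-4]))
g=cv2.cvtColor(im,cv2.COLOR_BGR2HSV);wh=((g[...,1]<40)&(g[...,2]>190)).astype(np.uint8)
zt=P[0][2]-.092+.006
H=[]
for u,v in((245,158),(390,158)):
    w=26;m=1-wh[v-w:v+w,u-w:u+w]
    # fill pin inside via hull of the dark component
    k,l,st,ce=cv2.connectedComponentsWithStats(m);i=1+np.argmin([np.hypot(*(c-w)) for c in ce[1:]])
    c=cv2.findContours((l==i).astype(np.uint8),cv2.RETR_EXTERNAL,cv2.CHAIN_APPROX_NONE)[0][0]
    (a,b),r,_=cv2.fitEllipse(cv2.convexHull(c));uv=(a+u-w,b+v-w);H.append(onz("wrist",uv,zt,P));print(uv,r,H[-1].round(4))
    print("hole depth pixels: pin tip guesses")
H=np.array(H);d=H[1]-H[0];print("dist",np.linalg.norm(d),"yaw y",np.arctan2(d[1],d[0]),"mid",H.mean(0))
x=np.array([np.cos(2.057),np.sin(2.057)]);print("plate centre",H.mean(0)[:2]-.062*x)
print("want mid",np.array([.4302,-.1702])+.062*x)
cv2.imwrite("pics/h.png",cv2.resize(im[125:195,210:430],None,fx=3.6,fy=3.6,interpolation=cv2.INTER_CUBIC))
for q in((256,157),(381,157)): print(onz("wrist",q,.07,P).round(4))
print(go((.4302,-.1702,.19),.486))
```

```text
(243.5315113067627, 158.58226776123047) (31.589191436767578, 32.5924072265625) [ 0.3711 -0.1271  0.1123]
hole depth pixels: pin tip guesses
(390.576717376709, 158.5793685913086) (31.018028259277344, 32.224246978759766) [ 0.4263 -0.098   0.1123]
hole depth pixels: pin tip guesses
dist 0.06233255359648701 yaw y 0.4849748895615967 mid [ 0.39868168 -0.1125789   0.11229735]
plate centre [ 0.4276526  -0.16739391]
want mid [ 0.40122908 -0.11538498]
[ 0.3709 -0.1303  0.07  ]
[ 0.4302 -0.099   0.07  ]
[-0.0011, 0.0009, 0.0142, 0.0001, 0.0004, -0.0006]
```

View pics/h.png

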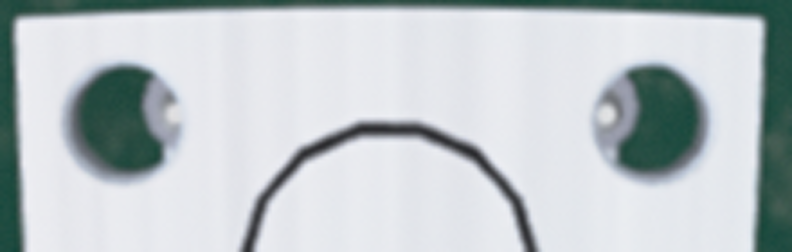

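Run:
```python
from h import *
P=(np.array([.42898508,-.16920703,.19829735]),np.array([1.62129361,2.68997865,-4e-4]))
for z in(.108,.110):
    a,b=[onz("wrist",q,z,P) for q in((243.5,158.6),(390.6,158.6))];print("holes",np.linalg.norm(a-b),(a+b)/2)
for z in(.068,.07):
    c,d=[onz("wrist",q,z,P) for q in((257.6,156.4),(378.5,156.4))];print("pins",np.linalg.norm(c-d),(c+d)/2)
x=np.array([np.cos(2.057),np.sin(2.057),0]);y=np.cross([0,0,1],x)
print("needed shift tier x,y",((c+d)/2-(a+b)/2)@x,((c+d)/2-(a+b)/2)@y)
```

```text
holes 0.06407174114233148 [ 0.39883888 -0.11289741  0.108     ]
holes 0.06327364013713513 [ 0.3987667  -0.11275281  0.11      ]
pins 0.06544850282855533 [ 0.40030019 -0.1146323   0.068     ]
pins 0.06479584681086119 [ 0.40022783 -0.11449923  0.07      ]
needed shift tier x,y -0.0022267832823882694 -0.0004757482675416361
```

Run:
```python
from h import *
print(go((.4304,-.1710,.170),.486))
```

```text
[-0.0024, 0.0005, 0.0476, 0.0001, 0.0004, -0.0006]
```

apply_moves:
  rows: [-0.003, 0.001, 0.02, 0, 0, 0, -0.003, 0.001, 0.04, 0, 0, 0, -0.003, 0.001, 0.044, 0, 0, 0, -0.003, 0.001, 0.044, 0, 0, 0, -0.003, 0.001, 0.044, 0, 0, 0]

```text
t: 19.55
tool_pos: [0.4304, -0.1706, 0.1717]
tool_rot: [-1.622, -2.69, 0.0]
contact_force: [-0.5, 0.3, -3.1]
opening: 0.0127
grip_force: 59.9
```

Run:
```python
from h import *
o=ctrl.get_obs();P=(o["tool_pos"],o["tool_rot"]);print(o["t"],P,o["contact_force"])
im,_=ctrl.get_image("wrist");cv2.imwrite("pics/h2.png",cv2.resize(im[125:195,210:430],None,fx=3.6,fy=3.6,interpolation=cv2.INTER_CUBIC))
print(go((.4304,-.1710,.150),.486))
```

```text
19.55 (array([ 0.43038694, -0.17058394,  0.17167929]), array([-1.62208322e+00, -2.68984607e+00,  1.02167770e-06])) [-0.49309957  0.3071374  -3.07519299]
[-0.0004, -0.0005, 0.0368, 0.0001, 0.0002, -0.0003]
```

View pics/h2.png

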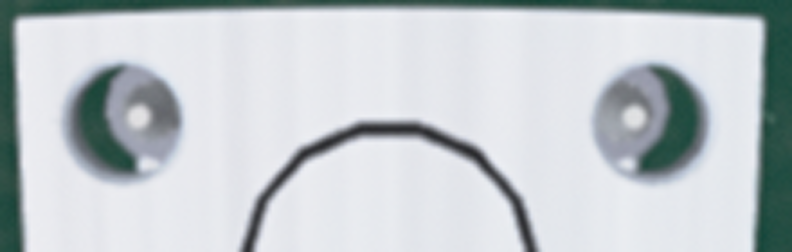

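Run:
```python
from h import *
P=(np.array([.43038694,-.17058394,.17167929]),np.array([-1.62208322,-2.68984607,0]))
f=lambda u,v:(210+u/3.6,125+v/3.6)
a,b=[onz("wrist",f(*q),.0817,P) for q in((122,121),(653,121))]
c,d=[onz("wrist",f(*q),.07,P) for q in((138,117),(633,117))]
x=np.array([np.cos(2.057),np.sin(2.057),0]);y=np.cross([0,0,1],x);s=(c+d)/2-(a+b)/2
print(np.linalg.norm(a-b),np.linalg.norm(c-d),s@x,s@y)
```

```text
0.06415511487314314 0.06403289846320932 -0.00047311499982973583 0.00027197056608361267
```

The holes and pins agree within 0.5 mm, so I lower it onto the shoulders.

apply_moves:
  rows: [-0.0005, 0, 0.008, 0, 0, 0, -0.0005, 0, 0.016, 0, 0, 0, -0.0005, 0, 0.024, 0, 0, 0, -0.0005, 0, 0.03, 0, 0, 0, -0.0005, 0, 0.034, 0, 0, 0, -0.0005, 0, 0.034, 0, 0, 0, -0.0005, 0, 0.034, 0, 0, 0]

```text
t: 20.3
tool_pos: [0.4306, -0.1708, 0.1516]
tool_rot: [1.622, 2.69, -0.0]
contact_force: [-0.6, -0.4, -3.1]
opening: 0.0127
grip_force: 60.1
```

apply_moves:
  rows: [0, 0, 0.002, 0, 0, 0, 0, 0, 0.003, 0, 0, 0, 0, 0, 0.003, 0, 0, 0, 0, 0, 0.003, 0, 0, 0]

```text
t: 20.7
tool_pos: [0.4306, -0.1708, 0.15]
tool_rot: [1.622, 2.69, 0.0]
contact_force: [-0.5, 0.6, -1.6]
opening: 0.013
grip_force: 60.4
```

apply_moves:
  rows: [0, 0, 0.001, 0, 0, 0, 0, 0, 0.002, 0, 0, 0, 0, 0, 0.002, 0, 0, 0]

```text
t: 21.0
tool_pos: [0.4307, -0.1708, 0.1498]
tool_rot: [-1.622, -2.69, 0.0]
contact_force: [-5.2, 3.1, 6.9]
opening: 0.013
grip_force: 61.5
```

apply_moves:
  rows: [0, 0, 0, 0, 0, 0, 0, 0, 0, 0, 0, 0, 0, 0, 0, 0, 0, 0, 0, 0, 0, 0, 0, 0]
  grip: 0.5

```text
t: 21.4
tool_pos: [0.4305, -0.1708, 0.1484]
tool_rot: [1.622, 2.69, -0.0]
contact_force: [0.0, 0.6, -0.6]
opening: 0.0426
grip_force: 0.0
```

apply_moves:
  rows: [0, 0, -0.03, 0, 0, 0, 0, 0, -0.08, 0, 0, 0, 0, 0, -0.15, 0, 0, 0, 0, 0, -0.23, 0, 0, 0, 0, 0, -0.23, 0, 0, 0, 0, 0, -0.23, 0, 0, 0]

```text
t: 22.0
tool_pos: [0.4311, -0.1711, 0.2882]
tool_rot: [1.62, 2.687, -0.0]
contact_force: [0.1, -0.9, -0.7]
opening: 0.0425
grip_force: 0.0
```

Run:
```python
from h import *
o=ctrl.get_obs();P=(o["tool_pos"],o["tool_rot"]);print(o["t"],P,o["opening"])
im,_=ctrl.get_image("wrist")
g=cv2.cvtColor(im,cv2.COLOR_BGR2HSV);m=cv2.inRange(g,(5,150,150),(22,255,255))
c=min(cv2.findContours(m,cv2.RETR_EXTERNAL,cv2.CHAIN_APPROX_NONE)[0],key=lambda c:abs(cv2.boundingRect(c)[0]-310) if cv2.contourArea(c)>300 else 999)
r=cv2.minAreaRect(np.array([onz("wrist",p[0],.1,P)[:2] for p in c],np.float32));print(r)
t,_=ctrl.get_image("scene");cv2.imwrite("pics/s6.png",np.vstack([t[170:370,200:430].repeat(2,0).repeat(2,1)]))
```

```text
22.0 (array([ 0.43111783, -0.17113262,  0.28824501]), array([ 1.62031359e+00,  2.68714517e+00, -2.11392679e-05])) 0.04250042828186197
((0.42877453565597534, -0.16833092272281647), (0.01253500860184431, 0.058050211519002914), 28.08635711669922)
```

View pics/s6.png

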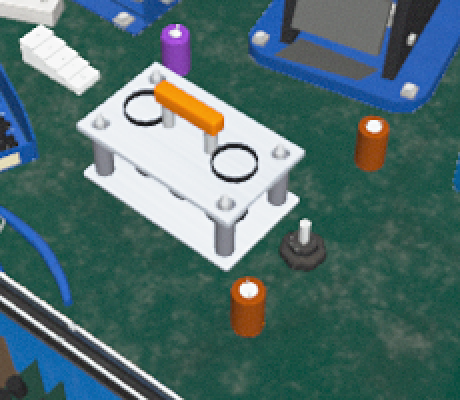

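The upper tier sits level, with all four pins through its holes at crop positions (157,75), (100,122), (281,153) and (227,203). The brown caps and knob have not moved, so I'm handing in.

```bash
python3 -c "
from station import ctrl
print(ctrl.finish_job())"
```

```text
the job is handed in; nothing more can be done
None
```

I handed the job in at about 22 s: the three blue capacitors are in the lower tier's cups and the upper tier sits flat on all four posts, with the bystanders untouched; `finish_job` returned no verdict, so this rests on my last camera check.

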